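# Tighten the template clamp under the jig's cover until its clutch slips

## Robot

A 6-joint arm with a two-finger parallel gripper is mounted at the origin on the work surface. World frame = base frame: x ahead of the robot, y to its left, z up, the work surface at z = 0. Lengths are in mm, angles in rad, forces in N, time in s.
With the tool pointing down it reaches from about 275 to 750 mm from the base axis. Payload 10.2 kg.
Tool frame: the origin (TCP) lies at the very end of the fingers, on their centre line; the grasp point (between the pads) lies grip_point_offset behind it (grip_point_offset is the distance from the TCP to the grasp point, in mm); z points along the fingers, x is the direction in which the jaws open and shut, and the axes are right-handed (so a half turn about z gives the same grasp; the last joint's range is limited). The gripper opens to 88 mm and grips with 3 to 60 N. Pads are 18 mm wide; open, the fingers measure 123 mm over their backs; the gripper's body (75 mm by 187 mm) begins 45 mm behind the grasp point.
Start: joints at [-1.42, 0.313, 1.498, -0, 1.331, -0.223], TCP at [191.695, -488.758, 238.72] pointing down, gripper open.
Joint ranges: [-2.94, 2.94], [-0.97, 2.17], [0.19, 2.56], [-1.23, 4.37], [0.02, 3.11], [-2.88, 2.88]. Speed limits (rad/s): [2.39, 2.39, 3.01, 3.14, 3.14, 3.14].

## Interface

Orientations are given as a unit quaternion [w, x, y, z].
In Python, from workcell import * gives the robot as it stands. The module is installed in compiled form; this text tells all that it offers.
- The arm moves only by the shell command python3 -m inch 'ROWS' [FORCE]. ROWS is JSON, a list of rows, each an object with "angular": the turn, a rotation vector about the tool's x, y, z in degrees, a list of three; "xyz": the shift along the tool's x, y, z in m, a list of three; "jaw": the opening in per cent of the stroke, from 0 (shut) to 100 (fully open). A call has 1 to 12 rows; each row shifts and turns the commanded pose from where the row before left it, along the tool's axes as they then stand; what a row does not reach is not made up. A row lasts 1/12 s, in which the tool goes at most 41.7 mm and 7.16 degrees, less where a joint would pass 70% of its speed; a pose out of reach is approached as far as the arm can. A call with a gripper value outside its range is refused whole. The fingers move at their own pace and stop on an object; FORCE is the grip in N (left out, the last holds). Time passes only in rows, so rows that do not move let the fingers close. It gives the time, the measured TCP pose, the force and the opening at its end, in the units of the state.
- get_obs(): the state, without advancing time (a new reading comes with each control period).
- camera(name): name is "scene" or "top" or "wrist"; returns the picture (384x512x3 uint8, red, green, blue); there is no depth.
- get_calibration(name): a dict with "intrinsics" (3x3 intrinsics, pixels), "k1" (the pictures are not rectified: a ray, as slopes to the right and down, at radius r is drawn at 1 + k1 r^2 times it, then the intrinsics apply), "R" (3x3) and "t" (3): a world point X has camera coordinates R X + t. Camera axes: x right, y down, z forward; pixel columns grow to the right and rows downward; lengths in mm; the calibration is good to about 2 mm. A picture is of the moment at which its call begins: read the wrist's pose just before it. get_calibration takes no time and is no camera call; for the wrist camera it gives the pose at the moment of the call.
- finish_job(): hands the job in, once; it reports no verdict.
Trained networks look in the newest picture that a camera, given by its name, has taken for a name from the list of things; names that differ only in an ending like _2 or _b are one class to them, and where a whole thing is asked for, a point or a joint stands for the part that bears it (a point fixed in the world has none). Each returns a list of dicts, best first, with "conf" (0 to 1); they miss things now and then, are a little off and sometimes report something else, mostly with a low value. They report only what shows in the picture. A call takes as long as a camera call.
- spot_in(thing, camera): "bbox" ([left, top, width, height] in pixels, round what is visible of it).
- cut_out(thing, camera): "pixels" (384x512 bool, what is visible of it) and "bbox" ([left, top, width, height] in pixels, round what is visible of it).
The state is a dict: "t": time; "joint_positions": joint angles; "joint_vel": joint speeds; "effort": joint torques, N m; "position": TCP position; "eef_rot": TCP orientation; "force": force on the tool from outside, world axes, zero at the start; "ft_torque": the same for the moment, N m; "width": finger opening in mm.
Only numpy, scipy, OpenCV 4.12 (cv2) and the standard library are available. Lean on these libraries where they do the work, as an engineer would, in place of code of your own. Each camera call takes 0.05 s, during which the arm holds its last target. There are 200 camera calls.

## Task

The stone template in the sloped red jig has worked loose. Flip the brass hasp up off its staple and over towards the robot until it lies clear, then raise the clear cover by its black pull until it stands wide open, and then turn the red wing handle clockwise until its clutch slips a little (the bar visibly leaves the white mark on the collar below it) and stop there: do not go on slipping and do not turn it back. Let go of everything, leave the hasp clear and the cover open, and leave the things around the jig where they are.

Things in the scene. Friction and masses are not known exactly. Their poses are not given: they have to be found in the camera images.
- jig: Fixed jig: red bed 200 x 220 mm on dark feet, its face sloping 30 degrees, low edge (40 mm up) towards the robot, high edge (140 mm) behind. Origin on the table under the bed's middle, where the bed's face is 90 mm up; x level towards the high edge, y left, z up. 'Up-slope': along the bed to the high edge. 'Bed normal': square to the bed, up, leaning 30 degrees to the low side.
- hasp_tab (a point): Middle of the brass tab at the hasp's free end: 22 mm wide (y), 8 thick (x), 32 tall (z); its top is 10 mm above this point, the cover 25 mm below. Axes turn with the hasp; when on: x up-slope, y left, z bed normal. Strap 18 x 3 mm runs from the tab's foot along -x to the hinge, the brass wire staple (11 mm tall) in its slot. Nothing within 30 mm either side; gripped across y it can pivot about y.
- hasp_hinge (a point): On the hasp's hinge pin (along y), on top of a dark bracket at the bed's low edge. The tab's middle is +60 mm along x and +27 mm along z from it. Axes turn with the hasp as for hasp_tab.
- hasp (a joint): Hasp angle, rad: 0 on the cover over its staple, growing as the tab swings up and over towards the robot (turning about -y), stop at 2.7. Swings freely: lifted past about 1.2 it falls over by itself to the stop, sticking out level towards the robot, clear of the cover.
- cover_pull (a point): In the black pull block on the clear cover, near its low front edge, left of the hasp: 30 mm wide (y), 12 thick (x), 38 tall (z); its top is 10 mm above this point, the cover's top 28 mm below. Axes turn with the cover; shut: x up-slope, y left, z bed normal. Gripped across y it can pivot about y. The cover's front edge is 20 mm from the pull's middle, along -x.
- cover_hinge (a point): On the cover's hinge axis (along y) at the bed's high edge, mid-width. cover_pull is at -150, +45, +90 mm (x, y, z) from it in the cover's axes. The clear cover is a thin-walled hood 170 x 180 mm, 62 mm tall, with black edge strips.
- cover (a joint): Cover angle, rad: 0 shut, growing as it opens up and back (turning about +y), stop at 2.0. Wide open is 1.4 or more. Stiff hinge: it stays where it is left; about 5 N at the pull moves it.
- wing_grip (a point): Middle of the wing handle's red bar, mid-bed under the shut cover: 62 mm long (x), 14 thick (y), 24 tall (z), middle 40 mm above the bed on the turning axis. z is that axis = bed normal, 30 degrees off vertical, so a gripper turning it is tilted likewise. Below: a stem 22 mm across, then the dark collar 54 mm across, top 14 mm above the bed.
- clamp (a joint): Turn of the dark collar (clamp screw), rad, growing clockwise seen from above (about -z of wing_grip). Starts between 0.1 and 0.8; hard stop, tight, at 1.3. Takes 0.10 N m, so it turns along with the handle until tight.
- wing (a joint): Slip of the red handle on the collar, rad, growing clockwise; 0 at the start, the white stripe on the bar then pointing at the white mark on the collar. Grows only while the clutch slips (0.35 N m, so only once the clamp is tight) and stays as left. Wanted: 0.1 to 0.6.
- stone_jar: Bystander, leave alone: glass jar of stones with a black cap, 56 mm across, 75 mm tall, standing beside the jig.
- tape_roll: Bystander, leave alone: orange roll of tape lying flat, 90 mm across, 24 mm tall, beside the jig.
- spool: Bystander, leave alone: purple thread spool, 36 mm across, 42 mm tall, standing in front of the jig.
- mug: Bystander, leave alone: blue mug, 80 mm across, 95 mm tall.
- spray: Bystander, leave alone: white bottle with a blue cap, 60 mm across, 190 mm tall, far left of the jig.
- stone_bowl: Bystander, leave alone: white bowl, 100 mm across, 35 mm tall.
- driver: Bystander, leave alone: yellow-handled screwdriver, 190 mm long, lying flat (origin under its middle).

How it is judged:
By the outcome, as a careful person would: the job done as asked, in the order asked, and still so for the second after the job is handed in, with the robot touching nothing.
It also fails if it takes over 64 s, if anything falls off the work surface, if the arm or the gripper's body presses on something with over 40 N, if the wrist force passes 120 N, or if a joint passes its speed limit or range.

## Working session

There is one attempt and no reset: what is moved stays moved. The work goes in short steps, Python scripts to look and compute and a shell command to move; the robot and the scene stay as the last step left them, time stands still between calls to the robot, and variables do not carry over. Pictures are saved under pics/ and viewed, about 8 in all and at most 12, crops included, and the job is handed in when it is done.

```bash
mkdir -p pics; ls; python3 - <<'E'
from workcell import *
import cv2, numpy as np
o=get_obs(); print({k:np.round(v,3).tolist() for k,v in o.items()})
try: print(grip_point_offset)
except Exception as e: print(e)
ims=[]
for c in("scene","top"):
    im=camera(c); ims.append(im); cv2.imwrite(f"pics/{c}0.png",im[:,:,::-1])
    k=get_calibration(c); print(c,np.round(k["intrinsics"],1).tolist(),k["k1"],np.round(k["R"],3).tolist(),np.round(k["t"],1).tolist())
    for n in("hasp_tab","cover_pull","wing_grip","jig","cover","hasp","spool","mug"):
        print(n,[(np.round(d["bbox"]).tolist(),round(d["conf"],2)) for d in spot_in(n,c)][:2])
E
```

```text
pics
{'t': 0.0, 'joint_positions': [-1.42, 0.313, 1.498, 0.0, 1.331, -0.223], 'joint_vel': [0.001, -0.001, 0.001, -0.001, -0.001, -0.0], 'effort': [0.0, -40.221, -25.227, 0.07, 0.035, -0.0], 'position': [191.678, -488.509, 238.183], 'eef_rot': [-0.0, 0.826, -0.563, -0.0], 'force': [-0.14, 0.195, -0.976], 'ft_torque': [0.016, 0.016, 0.003], 'width': 88.361}
18.700000000000003
scene [[389.3, 0.0, 257.7], [0.0, 389.3, 187.8], [0.0, 0.0, 1.0]] -0.10523836464747513 [[-0.455, 0.89, -0.008], [0.749, 0.378, -0.544], [-0.482, -0.254, -0.839]] [248.5, -356.4, 1658.1]
hasp_tab [([264.0, 166.0, 14.0, 8.0], 0.46)]
cover_pull [([228.0, 164.0, 78.0, 57.0], 0.6)]
wing_grip [([142.0, 148.0, 10.0, 16.0], 0.52)]
jig [([221.0, 160.0, 85.0, 84.0], 0.59), ([129.0, 146.0, 25.0, 34.0], 0.3)]
cover [([233.0, 165.0, 73.0, 56.0], 0.8)]
hasp []
spool [([364.0, 240.0, 27.0, 36.0], 0.64)]
mug [([395.0, 208.0, 28.0, 31.0], 0.84)]
top [[362.5, 0.0, 259.9], [0.0, 362.5, 182.9], [0.0, 0.0, 1.0]] 0.032118859860380884 [[-0.015, -1.0, 0.004], [-0.993, 0.014, -0.117], [0.117, -0.006, -0.993]] [24.8, 532.5, 1430.9]
hasp_tab [([257.0, 187.0, 10.0, 17.0], 0.44)]
cover_pull [([226.0, 147.0, 55.0, 52.0], 0.97)]
wing_grip [([228.0, 213.0, 12.0, 9.0], 0.35)]
jig [([222.0, 137.0, 62.0, 64.0], 0.89)]
cover [([226.0, 144.0, 54.0, 56.0], 0.82)]
hasp [([258.0, 186.0, 6.0, 16.0], 0.47)]
spool [([229.0, 214.0, 8.0, 10.0], 0.61), ([226.0, 151.0, 54.0, 50.0], 0.25)]
mug [([122.0, 202.0, 30.0, 20.0], 0.81), ([379.0, 195.0, 24.0, 22.0], 0.58)]
```

```bash
python3 - <<'E'
import cv2,numpy as np
a=cv2.imread("pics/scene0.png")[130:280,190:340];b=cv2.imread("pics/top0.png")[115:265,180:330]
r=lambda i:cv2.resize(i,(400,400),interpolation=cv2.INTER_CUBIC)
full=np.hstack([cv2.resize(cv2.imread(f"pics/{c}0.png"),(400,300-100)) for c in("scene","top")])
cv2.imwrite("pics/v1.png",np.vstack([np.hstack([r(a),r(b)]),full]))
E
```

```text
(no output)
```

View pics/v1.png

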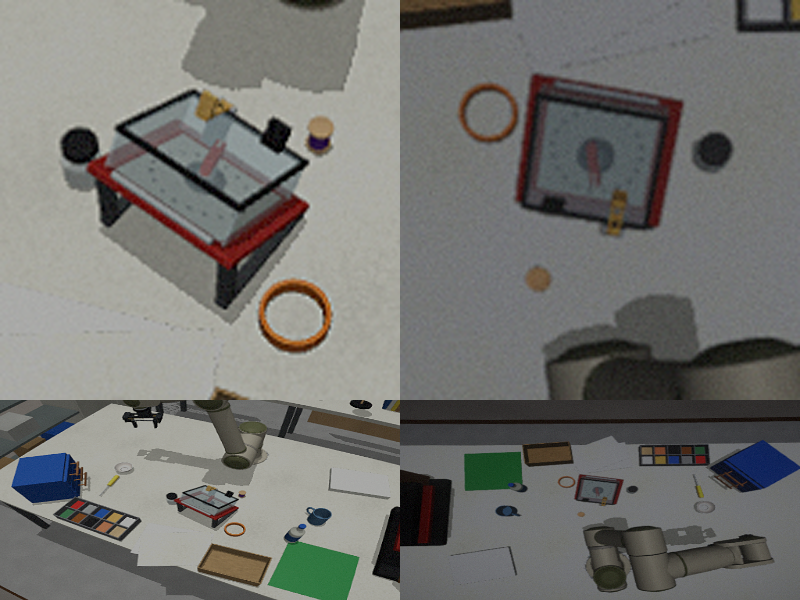

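```bash
cat > h.py <<'E'
from workcell import *
import cv2, numpy as np
from scipy.spatial.transform import Rotation as Ro
from scipy.optimize import least_squares
def proj(k,X):
    c=np.atleast_2d(X)@np.array(k["R"]).T+np.array(k["t"]); s=c[:,:2]/c[:,2:]
    s=s*(1+k["k1"]*(s**2).sum(1,keepdims=True)); K=np.array(k["intrinsics"])
    return s@K[:2,:2].T+K[:2,2]
def bed(p,P):   # P in bed coords (up-slope, left, normal from bed face middle) -> world
    P=np.atleast_2d(P).astype(float); x,y,w=p; c,s=np.cos(np.pi/6),.5
    L=np.c_[P[:,0]*c-P[:,2]*s,P[:,1],P[:,0]*s+P[:,2]*c+90]
    return L@Ro.from_euler('z',w).as_matrix().T+[x,y,0]
def tool_R(w,tilt=0,spin=0):
    """tool x = jig +y (spin deg clockwise seen from above), z down, tilt deg: 30 = along bed normal"""
    B=Ro.from_euler('z',w)*Ro.from_euler('y',-tilt,degrees=True)
    return B*Ro.from_matrix(np.array([[0,1,0],[1,0,0],[0,0,-1]]).T)*Ro.from_euler('z',spin,degrees=True)
def pose():
    o=get_obs(); q=o["eef_rot"]; return np.array(o["position"]),Ro.from_quat([q[1],q[2],q[3],q[0]]),o
def delta(G,R,frm=None):
    """shift (mm, tool axes) and turn (deg) to bring GRASP POINT to G with orientation R"""
    p,r,o=pose() if frm is None else (*frm,None)
    T=np.array(G)+R.apply([0,0,grip_point_offset])
    return np.round(r.inv().apply(T-p),1), np.round((r.inv()*R).as_rotvec(degrees=True),1), np.round(T,1)
E
python3 - <<'E'
from h import *
kt,ks=get_calibration("top"),get_calibration("scene")
C=np.array([[100,110,0],[100,-110,0],[-100,-110,0],[-100,110,0]])
t=[[229.5,143.1],[285.75,152.5],[276.75,200.5],[223.9,192.6]]
s=[[273.2,226.7],[223.75,193]]
f=lambda p:np.r_[(proj(kt,bed(p,C))-t).ravel(),(proj(ks,bed(p,C[:2]))-s).ravel()]
r=least_squares(f,[550,0,0]);print(r.x,np.round(r.fun,1))
p=r.x
R=tool_R(p[2])
print(delta(bed(p,[-40,0,0])[0]*[1,1,0]+[0,0,330],R))
E
```

```text
[ 5.67906451e+02  3.91678950e+01 -1.86869380e-01] [-0.2 -0.1  1.   0.4  1.  -0.5 -0.5 -2.   3.5  0.9 -1.9 -2.5]
(array([-372.6, -513.7,  -72.6]), array([   0. ,    0. , -147.9]), array([533.9,  45.6, 311.3]))
```

```bash
R='{"xyz":[-0.0207,-0.0285,-0.004],"angular":[0,0,0],"jaw":50}'; 
python3 -m inch '[{"xyz":[-0.0207,-0.0285,-0.0040],"angular":[0,0,0],"jaw":50},{"xyz":[-0.0207,-0.0285,-0.0040],"angular":[0,0,0],"jaw":50},{"xyz":[-0.0207,-0.0285,-0.0040],"angular":[0,0,0],"jaw":50},{"xyz":[-0.0207,-0.0285,-0.0040],"angular":[0,0,0],"jaw":50},{"xyz":[-0.0207,-0.0285,-0.0040],"angular":[0,0,0],"jaw":50},{"xyz":[-0.0207,-0.0285,-0.0040],"angular":[0,0,0],"jaw":50},{"xyz":[-0.0207,-0.0285,-0.0040],"angular":[0,0,0],"jaw":50},{"xyz":[-0.0207,-0.0285,-0.0040],"angular":[0,0,0],"jaw":50},{"xyz":[-0.0207,-0.0285,-0.0040],"angular":[0,0,0],"jaw":50}]' 15
python3 -m inch '[{"xyz":[-0.0207,-0.0285,-0.0040],"angular":[0,0,0],"jaw":50},{"xyz":[-0.0207,-0.0285,-0.0040],"angular":[0,0,0],"jaw":50},{"xyz":[-0.0207,-0.0285,-0.0040],"angular":[0,0,0],"jaw":50},{"xyz":[-0.0207,-0.0285,-0.0040],"angular":[0,0,0],"jaw":50},{"xyz":[-0.0207,-0.0285,-0.0040],"angular":[0,0,0],"jaw":50},{"xyz":[-0.0207,-0.0285,-0.0040],"angular":[0,0,0],"jaw":50},{"xyz":[-0.0207,-0.0285,-0.0040],"angular":[0,0,0],"jaw":50},{"xyz":[-0.0207,-0.0285,-0.0040],"angular":[0,0,0],"jaw":50},{"xyz":[-0.0207,-0.0285,-0.0040],"angular":[0,0,0],"jaw":50}]'
python3 -m inch '[{"xyz":[0,0,0],"angular":[0,0,-7],"jaw":50},{"xyz":[0,0,0],"angular":[0,0,-7],"jaw":50},{"xyz":[0,0,0],"angular":[0,0,-7],"jaw":50},{"xyz":[0,0,0],"angular":[0,0,-7],"jaw":50},{"xyz":[0,0,0],"angular":[0,0,-7],"jaw":50},{"xyz":[0,0,0],"angular":[0,0,-7],"jaw":50},{"xyz":[0,0,0],"angular":[0,0,-7],"jaw":50},{"xyz":[0,0,0],"angular":[0,0,-7],"jaw":50},{"xyz":[0,0,0],"angular":[0,0,-7],"jaw":50},{"xyz":[0,0,0],"angular":[0,0,-7],"jaw":50},{"xyz":[0,0,0],"angular":[0,0,-7],"jaw":50}]'
python3 -m inch '[{"xyz":[0,0,0],"angular":[0,0,-7],"jaw":50},{"xyz":[0,0,0],"angular":[0,0,-7],"jaw":50},{"xyz":[0,0,0],"angular":[0,0,-7],"jaw":50},{"xyz":[0,0,0],"angular":[0,0,-7],"jaw":50},{"xyz":[0,0,0],"angular":[0,0,-7],"jaw":50},{"xyz":[0,0,0],"angular":[0,0,-7],"jaw":50},{"xyz":[0,0,0],"angular":[0,0,-7],"jaw":50},{"xyz":[0,0,0],"angular":[0,0,-7],"jaw":50},{"xyz":[0,0,0],"angular":[0,0,-7],"jaw":50},{"xyz":[0,0,0],"angular":[0,0,-7],"jaw":50},{"xyz":[0,0,0],"angular":[0,0,0],"jaw":50}]'
cat > w.py <<'E'
from h import *
import sys
k=get_calibration("wrist"); im=camera("wrist"); n=sys.argv[1]
cv2.imwrite(f"pics/{n}_raw.png",im[:,:,::-1])
np.save(f"pics/{n}.npy",k,allow_pickle=True)
cv2.imwrite(f"pics/{n}.png",cv2.resize(im[:,:,::-1],(800,600),interpolation=cv2.INTER_CUBIC))
for t in("hasp_tab","cover_pull","wing_grip","jig"): print(t,[(np.round(d["bbox"]).tolist(),round(d["conf"],2)) for d in spot_in(t,"wrist")][:2])
p,r,o=pose();print(o["t"],p,np.round(o["joint_positions"],2),"cam at",-np.array(k["R"]).T@k["t"],"dir",np.array(k["R"])[2])
E
python3 w.py w1
```

```text
t: 1.65
position: [363.0, -220.1, 275.1]
eef_rot: [0.0, 0.826, -0.564, 0.0]
force: [0.6, -0.5, 0.3]
width: 44.3
t: 2.4
position: [533.8, 47.2, 311.0]
eef_rot: [-0.0, 0.826, -0.563, 0.0]
force: [0.5, -1.0, -0.2]
width: 44.1
t: 3.32
position: [533.2, 45.4, 310.7]
eef_rot: [-0.0, 0.997, 0.076, -0.0]
force: [0.0, 0.3, -0.7]
width: 43.7
t: 4.23
position: [533.2, 45.4, 310.7]
eef_rot: [-0.0, 0.773, 0.634, -0.0]
force: [0.7, 0.2, 0.3]
width: 44.2
hasp_tab [([200.0, 82.0, 29.0, 67.0], 0.56)]
cover_pull [([162.0, 92.0, 198.0, 184.0], 0.95)]
wing_grip [([108.0, 177.0, 56.0, 57.0], 0.36), ([202.0, 85.0, 30.0, 65.0], 0.34)]
jig [([162.0, 84.0, 203.0, 191.0], 0.66)]
4.4833 [533.21454754  45.43034236 310.74330349] [-0.13  0.3   1.33  0.    1.51 -1.5 ] cam at [450.97895737  61.97383172 457.05167948] dir [ 0.31499877 -0.06244932 -0.9470353 ]
```

View pics/w1.png

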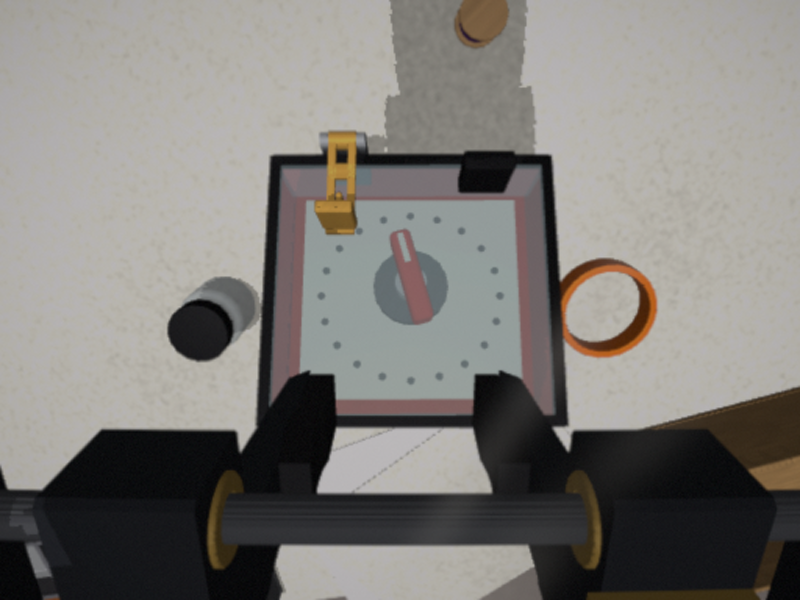

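```bash
python3 - <<'E'
from h import *
im=cv2.imread("pics/w1_raw.png")
a=cv2.resize(im[75:155,195:245],(375,600),interpolation=cv2.INTER_CUBIC)
b=cv2.resize(im[85:135,285:335],(400,400),interpolation=cv2.INTER_CUBIC)
cv2.imwrite("pics/v3.png",np.hstack([a,cv2.copyMakeBorder(b,0,200,0,0,cv2.BORDER_CONSTANT)]))
k=np.load("pics/w1.npy",allow_pickle=True).item()
S=1.5625
m=np.array([[272,155],[550,155],[258,425],[567,425],[411,287]])/S-.18
kt=get_calibration("top")
C=np.array([[100,110,0],[100,-110,0],[-100,-110,0],[-100,110,0]])
t=[[229.5,143.1],[285.75,152.5],[276.75,200.5],[223.9,192.6]]
def f(q):
    h=q[3]; P=[[h-170,-90,62],[h-170,90,62],[h,-90,62],[h,90,62],[0,0,14]]
    return np.r_[(proj(k,bed(q[:3],P))-m).ravel(),.6*(proj(kt,bed(q[:3],C))-t).ravel()]
r=least_squares(f,[568,39,-.187,90]);print(r.x,np.round(r.fun,1)); np.save("fit.npy",r.x)
q=r.x
for n,P in dict(pull=[[q[3]-150+dx,45+dy,z] for z in(100,62) for dx in(-6,6) for dy in(-15,15)],
   tab=[[-45+dx,-45+dy,z] for z in(97,65) for dx in(-4,4) for dy in(-11,11)]).items(): print(n,np.round(proj(k,bed(q[:3],P))*S).tolist())
E
```

```text
[ 5.66312805e+02  4.40040754e+01 -1.94955403e-01  9.57459837e+01] [ 1.5  1.8 -1.5  1.6  1.8 -1.  -2.  -1.4 -0.2 -2.1 -0.8  0.1 -0.1  0.7
 -0.3  0.1 -1.1 -1.1]
pull [[464.0, 149.0], [515.0, 149.0], [464.0, 168.0], [516.0, 168.0], [457.0, 177.0], [503.0, 177.0], [457.0, 194.0], [504.0, 194.0]]
tab [[315.0, 170.0], [353.0, 170.0], [315.0, 183.0], [353.0, 182.0], [324.0, 192.0], [358.0, 191.0], [323.0, 203.0], [358.0, 203.0]]
```

View pics/v3.png

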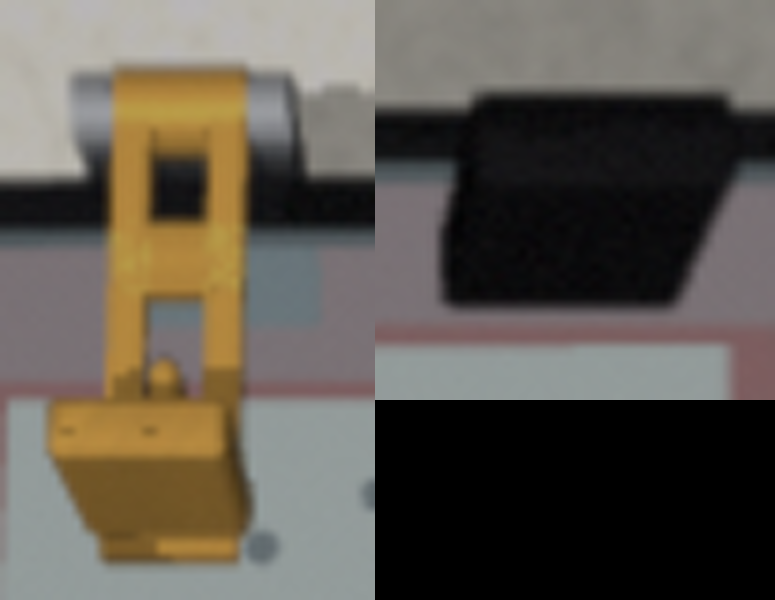

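```bash
python3 - <<'E'
from h import *
k=np.load("pics/w1.npy",allow_pickle=True).item()
S=1.5625
m=np.array([[272,155],[550,155],[258,425],[567,425],[411,287]])/S-.18
tb=np.array([[201.4,128.6],[225,128.6],[201.6,136],[225,136]]); pl=np.array([[297,96.9],[330.4,96.9]])
hp=np.array([[219,88.5]])
kt=get_calibration("top")
C=np.array([[100,110,0],[100,-110,0],[-100,-110,0],[-100,110,0]])
t=[[229.5,143.1],[285.75,152.5],[276.75,200.5],[223.9,192.6]]
def f(q):
    h=q[3]; e=q[4]; P=[[h-170-e,-90-e,62],[h-170-e,90+e,62],[h+e,-90-e,62],[h+e,90+e,62],[0,0,14]]
    T=[[q[5]+dx,q[6]+dy,97] for dx in(-4,4) for dy in(-11,11)]
    L=[[h-156,30,100],[h-156,60,100]]
    g=lambda A,b:(proj(k,bed(q[:3],A))-b).ravel()
    return np.r_[g(P,m),g(T,tb),g(L,pl),.4*g([[q[5]-60,q[6],60]],hp),.6*(proj(kt,bed(q[:3],C))-t).ravel()]
r=least_squares(f,[568,39,-.187,90,0,-26,-45]);print(np.round(r.x,3),np.round(r.fun,1)); np.save("fit.npy",r.x)
q=r.x;p=q[:3]
R=tool_R(p[2]); 
tab=[q[5],q[6],87]; hin=np.array([q[5]-60,0,60])
print("tab world",bed(p,tab),"pull",bed(p,[q[3]-150,45,90]),"above tab:",delta(bed(p,tab)[0]+[0,0,50],R))
E
```

```text
[ 5.68742e+02  4.36650e+01 -1.98000e-01  9.33980e+01  1.89500e+00
 -2.87530e+01 -4.55680e+01] [ 0.5  0.3  0.3  0.5  0.   0.5 -0.3  0.6 -0.   0.  -0.3 -0.6  0.6 -0.6
 -0.8  0.4  0.4  0.4 -0.1 -1.  -0.6 -0.8  0.2  1.  -0.7 -0.3 -0.   0.3
 -0.3 -0.3 -1.1 -1.5]
tab world [[492.72646369  12.41145054 150.96764923]] pull [[485.38722676 106.24666415 139.64120117]] above tab: (array([-40.6, -32.9, 128.5]), array([ 0. , -0. , -0.4]), array([492.7,  12.4, 182.3]))
```

```bash

python3 -m inch '[{"xyz":[-0.0102,-0.0082,0.0321],"angular":[0,0,0],"jaw":50},{"xyz":[-0.0102,-0.0082,0.0321],"angular":[0,0,0],"jaw":50},{"xyz":[-0.0102,-0.0082,0.0321],"angular":[0,0,0],"jaw":50},{"xyz":[-0.0102,-0.0082,0.0321],"angular":[0,0,0],"jaw":50},{"xyz":[0,0,0.0125],"angular":[0,0,0],"jaw":50},{"xyz":[0,0,0.0125],"angular":[0,0,0],"jaw":50},{"xyz":[0,0,0.0125],"angular":[0,0,0],"jaw":50},{"xyz":[0,0,0.0125],"angular":[0,0,0],"jaw":50},{"xyz":[0,0,0],"angular":[0,0,0],"jaw":50}]' 15
python3 w.py w2; python3 - <<'E'
from h import *
q=np.load("fit.npy");p=q[:3]; print(delta(bed(p,[q[5],q[6],87])[0],tool_R(p[2])))
k=np.load("pics/w2.npy",allow_pickle=True).item()
print(np.round(proj(k,bed(p,[[q[5]+dx,q[6]+dy,97] for dx in(-4,4) for dy in(-11,11)]))*1.5625))
E
```

```text
t: 5.23
position: [492.5, 12.1, 131.1]
eef_rot: [-0.001, 0.775, 0.631, -0.001]
force: [-0.7, -0.5, 0.3]
width: 44.0
hasp_tab [([230.0, 152.0, 56.0, 140.0], 0.59)]
cover_pull [([166.0, 179.0, 341.0, 205.0], 0.71)]
wing_grip []
jig [([168.0, 150.0, 344.0, 230.0], 0.8), ([167.0, 180.0, 345.0, 202.0], 0.33)]
5.4833 [493.05509425  12.02595144 132.76402674] [-0.21  0.36  1.73 -0.    1.05 -1.58] cam at [410.61503145  29.08550649 277.56051489] dir [ 0.31305829 -0.06399024 -0.94757572]
(array([ 0.3, -0.4,  0.5]), array([ 0. ,  0. , -0.3]), array([492.7,  12.4, 132.3]))
[[363. 422.]
 [445. 421.]
 [363. 453.]
 [446. 452.]]
```

View pics/w2.png

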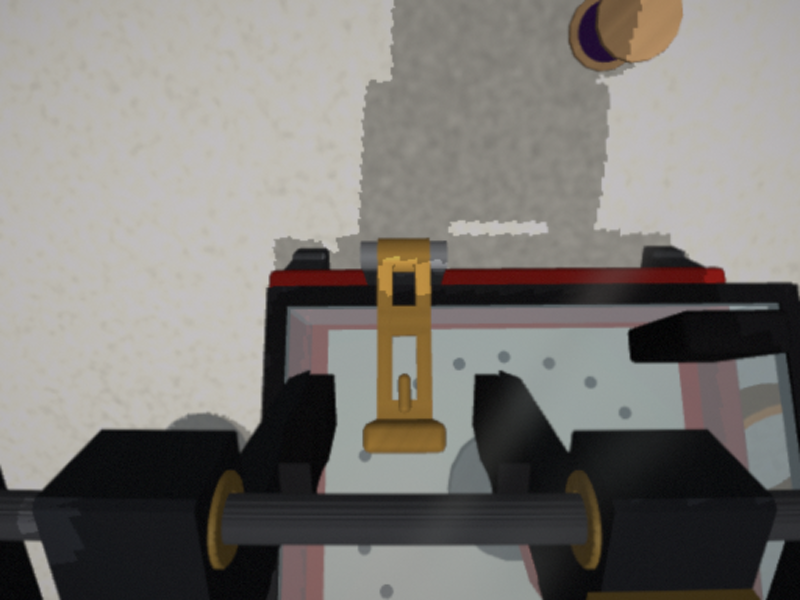

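```bash

python3 -m inch '[{"xyz":[0,0,0],"angular":[0,0,0],"jaw":0},{"xyz":[0,0,0],"angular":[0,0,0],"jaw":0},{"xyz":[0,0,0],"angular":[0,0,0],"jaw":0},{"xyz":[0,0,0],"angular":[0,0,0],"jaw":0},{"xyz":[0,0,0],"angular":[0,0,0],"jaw":0}]' 12
python3 - <<'E'
import numpy as np
a=np.radians(54.2+8*np.arange(13)); P=65.8*np.c_[np.cos(a),-np.sin(a)]
print(np.round(np.diff(P,axis=0)/1000,4).tolist())
E
```

```text
t: 5.9
position: [492.9, 12.1, 132.4]
eef_rot: [0.0, 0.775, 0.632, 0.0]
force: [0.4, 0.1, 1.5]
width: 21.6
[[-0.0078, -0.0048], [-0.0084, -0.0037], [-0.0088, -0.0025], [-0.0091, -0.0012], [-0.0092, 0.0], [-0.0091, 0.0013], [-0.0088, 0.0026], [-0.0084, 0.0038], [-0.0078, 0.0049], [-0.007, 0.0059], [-0.0061, 0.0068], [-0.0051, 0.0076]]
```

```bash

python3 -m inch '[{"xyz":[0,-0.0078,-0.0048],"angular":[0,0,0],"jaw":0},{"xyz":[0,-0.0084,-0.0037],"angular":[0,0,0],"jaw":0},{"xyz":[0,-0.0088,-0.0025],"angular":[0,0,0],"jaw":0},{"xyz":[0,-0.0091,-0.0012],"angular":[0,0,0],"jaw":0},{"xyz":[0,0,0],"angular":[0,0,0],"jaw":0}]'
```

```text
t: 6.32
position: [459.3, 18.8, 146.1]
eef_rot: [0.002, 0.775, 0.632, 0.001]
force: [0.8, -1.1, 7.1]
width: 21.4
```

```bash

python3 -m inch '[{"xyz":[0,-0.0092,0.0],"angular":[0,0,0],"jaw":0},{"xyz":[0,-0.0091,0.0013],"angular":[0,0,0],"jaw":0},{"xyz":[0,-0.0088,0.0026],"angular":[0,0,0],"jaw":0},{"xyz":[0,-0.0084,0.0038],"angular":[0,0,0],"jaw":0},{"xyz":[0,-0.0078,0.0049],"angular":[0,0,0],"jaw":0},{"xyz":[0,-0.007,0.0059],"angular":[0,0,0],"jaw":0},{"xyz":[0,-0.0061,0.0068],"angular":[0,0,0],"jaw":0},{"xyz":[0,0,0],"angular":[0,0,0],"jaw":0}]'
python3 -m inch '[{"xyz":[0,0,0],"angular":[0,0,0],"jaw":60},{"xyz":[0,0,0],"angular":[0,0,0],"jaw":60},{"xyz":[0,0,0],"angular":[0,0,0],"jaw":60},{"xyz":[0,0,-0.01],"angular":[0,0,0],"jaw":60},{"xyz":[0,0,-0.03],"angular":[0,0,0],"jaw":60},{"xyz":[0,0,-0.04],"angular":[0,0,0],"jaw":60},{"xyz":[0,0,-0.04],"angular":[0,0,0],"jaw":60},{"xyz":[0,0,0],"angular":[0,0,0],"jaw":60}]'
python3 w.py w3; python3 - <<'E'
from h import *
q=np.load("fit.npy");p=q[:3]; print(delta(bed(p,[q[3]-150,45,90])[0]+[0,0,50],tool_R(p[2])))
E
```

```text
t: 6.98
position: [403.2, 30.0, 118.3]
eef_rot: [0.0, 0.775, 0.632, -0.0]
force: [1.0, -4.5, -2.5]
width: 21.5
t: 7.65
position: [406.4, 30.0, 245.5]
eef_rot: [0.004, 0.775, 0.632, 0.004]
force: [0.1, 0.5, 0.2]
width: 53.2
hasp_tab [([205.0, 231.0, 203.0, 153.0], 0.72), ([243.0, 148.0, 22.0, 80.0], 0.69)]
cover_pull [([203.0, 232.0, 200.0, 150.0], 0.72), ([328.0, 100.0, 41.0, 42.0], 0.19)]
wing_grip [([245.0, 149.0, 23.0, 78.0], 0.7)]
jig [([201.0, 150.0, 205.0, 233.0], 0.91)]
7.9 [403.6354432   30.40155776 237.94290394] [-0.22  0.05  1.82  0.    1.28 -1.59] cam at [322.67094194  47.17751146 390.92932915] dir [ 0.32511131 -0.06571298 -0.94338987]
(array([90.7, 65. , 66.8]), array([-0.2, -0. , -0.3]), array([485.4, 106.2, 170.9]))
```

View pics/w3.png

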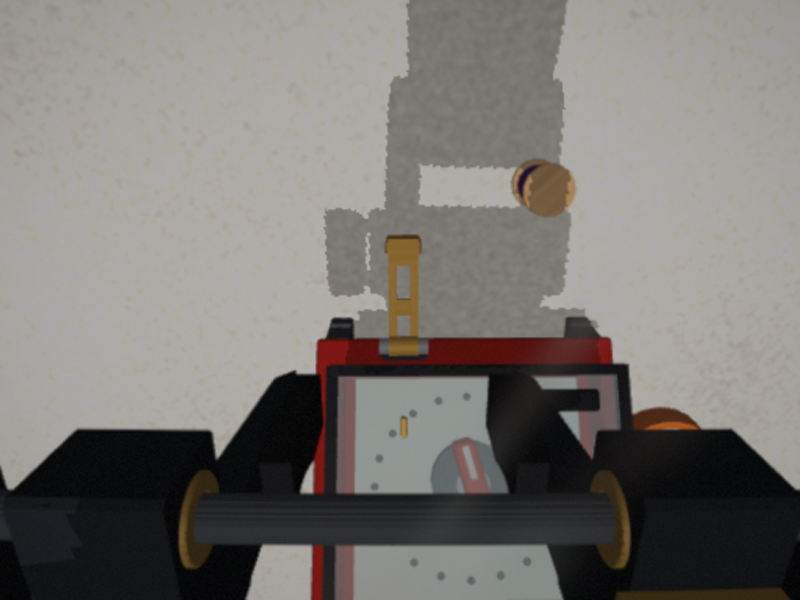

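```bash

python3 -m inch '[{"xyz":[0.0227,0.0162,0.0167],"angular":[0,0,0],"jaw":60},{"xyz":[0.0227,0.0162,0.0167],"angular":[0,0,0],"jaw":60},{"xyz":[0.0227,0.0162,0.0167],"angular":[0,0,0],"jaw":60},{"xyz":[0.0227,0.0162,0.0167],"angular":[0,0,0],"jaw":60},{"xyz":[0,0,0.0125],"angular":[0,0,0],"jaw":60},{"xyz":[0,0,0.0125],"angular":[0,0,0],"jaw":60},{"xyz":[0,0,0.0125],"angular":[0,0,0],"jaw":60},{"xyz":[0,0,0.0125],"angular":[0,0,0],"jaw":60},{"xyz":[0,0,0],"angular":[0,0,0],"jaw":60}]' 25
python3 - <<'E'
from h import *
q=np.load("fit.npy");p=q[:3]; print(delta(bed(p,[q[3]-150,45,90])[0],tool_R(p[2])))
E
python3 -m inch '[{"xyz":[0,0,0],"angular":[0,0,0],"jaw":0},{"xyz":[0,0,0],"angular":[0,0,0],"jaw":0},{"xyz":[0,0,0],"angular":[0,0,0],"jaw":0},{"xyz":[0,0,0],"angular":[0,0,0],"jaw":0},{"xyz":[0,0,0],"angular":[0,0,0],"jaw":0}]' 25
python3 - <<'E'
import numpy as np
st=6.5
a=np.radians(30+180-np.degrees(np.arctan2(90,150))-st*np.arange(18)); P=174.9*np.c_[np.cos(a),-np.sin(a)]
print(np.round(np.diff(P,axis=0)/1000,4).tolist())
E
```

```text
t: 8.65
position: [484.1, 106.2, 119.1]
eef_rot: [-0.002, 0.775, 0.632, -0.002]
force: [-0.4, -0.0, -0.5]
width: 52.8
(array([ 0.3,  1.2, -1.8]), array([-0.4,  0.1, -0.3]), array([485.4, 106.2, 120.9]))
t: 9.07
position: [486.0, 105.3, 122.9]
eef_rot: [0.001, 0.775, 0.632, -0.001]
force: [-0.9, -5.3, 1.6]
width: 29.6
[[0.0015, -0.0198], [0.0037, -0.0195], [0.0059, -0.0189], [0.008, -0.0182], [0.01, -0.0171], [0.0119, -0.0159], [0.0136, -0.0145], [0.0151, -0.0128], [0.0165, -0.011], [0.0176, -0.0091], [0.0185, -0.007], [0.0192, -0.0049], [0.0196, -0.0027], [0.0198, -0.0004], [0.0197, 0.0018], [0.0194, 0.004], [0.0188, 0.0062]]
```

```bash

python3 -m inch '[{"xyz":[0,0.0015,-0.0198],"angular":[0,0,0],"jaw":0},{"xyz":[0,0.0037,-0.0195],"angular":[0,0,0],"jaw":0},{"xyz":[0,0.0059,-0.0189],"angular":[0,0,0],"jaw":0},{"xyz":[0,0.008,-0.0182],"angular":[0,0,0],"jaw":0},{"xyz":[0,0.01,-0.0171],"angular":[0,0,0],"jaw":0}]'
```

```text
t: 9.48
position: [512.3, 100.0, 216.3]
eef_rot: [-0.002, 0.775, 0.632, -0.003]
force: [-6.6, -2.6, -3.3]
width: 30.0
```

```bash

python3 -m inch '[{"xyz":[0,0.0119,-0.0159],"angular":[0,0,0],"jaw":0},{"xyz":[0,0.0136,-0.0145],"angular":[0,0,0],"jaw":0},{"xyz":[0,0.0151,-0.0128],"angular":[0,0,0],"jaw":0},{"xyz":[0,0.0165,-0.011],"angular":[0,0,0],"jaw":0},{"xyz":[0,0.0176,-0.0091],"angular":[0,0,0],"jaw":0},{"xyz":[0,0.0185,-0.007],"angular":[0,0,0],"jaw":0}]'
python3 -m inch '[{"xyz":[0,0.0192,-0.0049],"angular":[0,0,0],"jaw":0},{"xyz":[0,0.0196,-0.0027],"angular":[0,0,0],"jaw":0},{"xyz":[0,0.0198,-0.0004],"angular":[0,0,0],"jaw":0},{"xyz":[0,0.0197,0.0018],"angular":[0,0,0],"jaw":0},{"xyz":[0,0.0194,0.004],"angular":[0,0,0],"jaw":0},{"xyz":[0,0,0],"angular":[0,0,0],"jaw":0}]'
python3 - <<'E'
from h import *
p,r,o=pose(); print(p,o["joint_positions"],o["force"])
cv2.imwrite("pics/s5.png",cv2.resize(camera("scene")[110:260,180:380,::-1],(800,600),interpolation=cv2.INTER_CUBIC))
E
```

```text
t: 9.98
position: [605.4, 81.5, 288.1]
eef_rot: [-0.0, 0.775, 0.632, -0.001]
force: [-5.4, -0.1, 0.5]
width: 29.7
t: 10.48
position: [704.0, 61.8, 288.7]
eef_rot: [0.001, 0.775, 0.632, 0.002]
force: [4.0, 1.7, 3.5]
width: 29.7
[704.03351972  61.84545856 288.69878673] [-7.82451089e-02  7.42468870e-01  7.00758952e-01  1.57412139e-03
  1.69405048e+00 -1.44673659e+00] [4.041943   1.65343431 3.51077856]
```

View pics/s5.png

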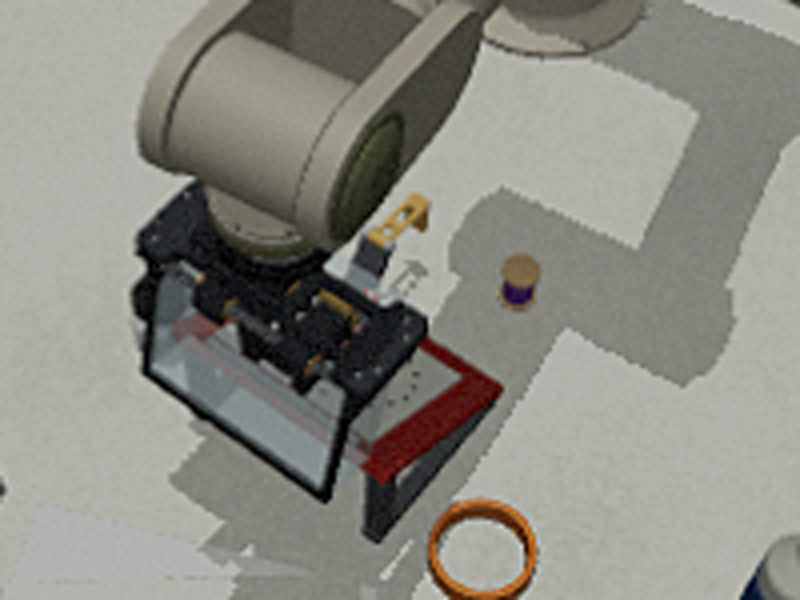

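```bash

python3 -m inch '[{"xyz":[0,0,0],"angular":[0,0,0],"jaw":60},{"xyz":[0,0,0],"angular":[0,0,0],"jaw":60},{"xyz":[0,0,0],"angular":[0,0,0],"jaw":60},{"xyz":[0,0,-0.01],"angular":[0,0,0],"jaw":60},{"xyz":[0,0,-0.02],"angular":[0,0,0],"jaw":60},{"xyz":[0,0,-0.03],"angular":[0,0,0],"jaw":60},{"xyz":[0,0,-0.03],"angular":[0,0,0],"jaw":60},{"xyz":[0,0,0],"angular":[0,0,0],"jaw":60},{"xyz":[0,0,0],"angular":[0,0,0],"jaw":60}]'
python3 - <<'E'
from h import *
q=np.load("fit.npy");p=q[:3]
k=np.load("pics/w1.npy",allow_pickle=True).item()
m=np.array([[400,233],[424,319]])/1.5625-.18
def f(v):
    d=31*np.array([-np.cos(v[0]),-np.sin(v[0]),0]); return (proj(k,bed(p,[np.r_[v[1:3],52]+d,np.r_[v[1:3],52]-d]))-m).ravel()
r=least_squares(f,[.2,0,0]);print("bar ccw deg",np.degrees(r.x[0]),r.x,r.fun)
s=-np.degrees(r.x[0])
print(pose()[2]["joint_positions"])
print(delta(bed(p,[0,0,170])[0],tool_R(p[2],30,s)))
E
```

```text
t: 11.28
position: [701.6, 62.0, 379.9]
eef_rot: [0.001, 0.775, 0.632, 0.001]
force: [-0.4, -0.4, -0.6]
width: 53.2
bar ccw deg 15.010689385926604 [0.26198595 0.51897869 0.02085674] [-0.33069491 -1.29684844  0.31945282  1.20447303]
[-7.77582080e-02  7.91563757e-01  3.81355338e-01 -4.15459654e-05
  1.96535219e+00 -1.44635053e+00]
(array([ -45. , -202.6,  158.2]), array([-29.6,  -3.9, -14.9]), array([494.6,  58.5, 221. ]))
```

```bash

python3 -m inch '[{"xyz":[-0.0075,-0.0338,0],"angular":[0,0,0],"jaw":60},{"xyz":[-0.0075,-0.0338,0],"angular":[0,0,0],"jaw":60},{"xyz":[-0.0075,-0.0338,0],"angular":[0,0,0],"jaw":60},{"xyz":[-0.0075,-0.0338,0],"angular":[0,0,0],"jaw":60},{"xyz":[-0.0075,-0.0338,0],"angular":[0,0,0],"jaw":60},{"xyz":[-0.0075,-0.0338,0],"angular":[0,0,0],"jaw":60},{"xyz":[0,0,0],"angular":[-5.9,-0.8,-3],"jaw":60},{"xyz":[0,0,0],"angular":[-5.9,-0.8,-3],"jaw":60},{"xyz":[0,0,0],"angular":[-5.9,-0.8,-3],"jaw":60},{"xyz":[0,0,0],"angular":[-5.9,-0.8,-3],"jaw":60},{"xyz":[0,0,0],"angular":[-5.9,-0.8,-3],"jaw":60},{"xyz":[0,0,0],"angular":[0,0,0],"jaw":60}]'
python3 - <<'E'
from h import *
q=np.load("fit.npy");p=q[:3]
print(pose()[2]["joint_positions"])
for h in(170,40):print(delta(bed(p,[0,0,h])[0],tool_R(p[2],30,-15)))
E
```

```text
t: 12.28
position: [504.2, 59.3, 376.8]
eef_rot: [0.218, 0.66, 0.707, 0.133]
force: [-1.1, 0.9, 0.1]
width: 52.7
[-0.08512091 -0.047786    1.64003908 -0.06723952  1.0358779  -1.70537202]
(array([ 20.1, -82.7, 130.7]), array([-0.4,  0. ,  0.3]), array([494.6,  58.5, 221. ]))
(array([ 20.2, -81.9, 260.7]), array([-0.4,  0. ,  0.3]), array([558.3,  45.8, 108.4]))
```

```bash

python3 -m inch '[{"xyz":[0.004,-0.0165,0.0261],"angular":[0,0,0],"jaw":60},{"xyz":[0.004,-0.0165,0.0261],"angular":[0,0,0],"jaw":60},{"xyz":[0.004,-0.0165,0.0261],"angular":[0,0,0],"jaw":60},{"xyz":[0.004,-0.0165,0.0261],"angular":[0,0,0],"jaw":60},{"xyz":[0.004,-0.0165,0.0261],"angular":[0,0,0],"jaw":60},{"xyz":[0,0,0],"angular":[0,0,0],"jaw":60}]'
python3 w.py w6; python3 - <<'E'
from h import *
q=np.load("fit.npy");p=q[:3]
k=np.load("pics/w6.npy",allow_pickle=True).item()
print(delta(bed(p,[0,0,40])[0],tool_R(p[2],30,-15)))
c,s=np.cos(.262),np.sin(.262)
print(np.round(proj(k,bed(p,[[31*c,31*s,52],[-31*c,-31*s,52],[0,0,52],[0,0,14]]))*1.5625))
E
```

```text
t: 12.78
position: [494.4, 58.0, 217.3]
eef_rot: [0.213, 0.663, 0.706, 0.13]
force: [-0.1, 0.4, -1.0]
width: 53.0
hasp_tab [([212.0, 0.0, 43.0, 76.0], 0.73)]
cover_pull [([131.0, 250.0, 191.0, 134.0], 0.71)]
wing_grip [([248.0, 151.0, 25.0, 81.0], 0.61)]
jig [([127.0, 0.0, 280.0, 382.0], 0.72)]
13.0333 [498.49751515  57.85685787 225.87236609] [-0.09  0.05  1.94 -0.09  0.63 -1.66] cam at [351.62465847  65.03792261 306.45879876] dir [ 0.73028326 -0.06427003 -0.68011449]
(array([  1.6,  -5.2, 132.2]), array([-0.2,  0.1,  0.1]), array([558.3,  45.8, 108.4]))
[[403. 365.]
 [403. 247.]
 [403. 308.]
 [403. 287.]]
```

View pics/w6.png

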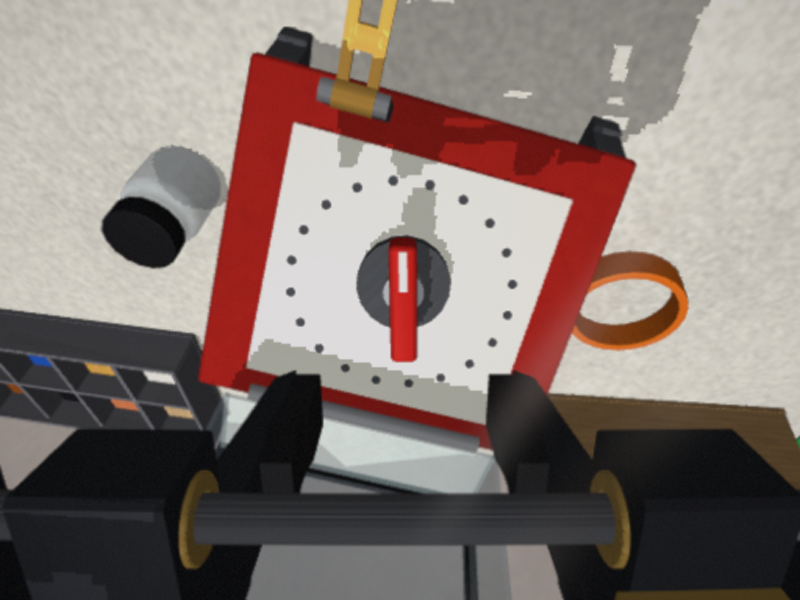

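```bash

python3 -m inch '[{"xyz":[0.0015,-0.0035,0.012],"angular":[0,0,0],"jaw":50},{"xyz":[0,0,0.02],"angular":[0,0,0],"jaw":50},{"xyz":[0,0,0.02],"angular":[0,0,0],"jaw":50},{"xyz":[0,0,0.02],"angular":[0,0,0],"jaw":50},{"xyz":[0,0,0.02],"angular":[0,0,0],"jaw":50},{"xyz":[0,0,0.01],"angular":[0,0,0],"jaw":50},{"xyz":[0,0,0],"angular":[0,0,0],"jaw":50},{"xyz":[0,0,0],"angular":[0,0,0],"jaw":50},{"xyz":[0,0,0],"angular":[0,0,0],"jaw":50}]'
cat > d.py <<'E'
from h import *
q=np.load("fit.npy");p=q[:3]
print(delta(bed(p,[0,0,40])[0],tool_R(p[2],30,-15)))
P,r,o=pose(); T=np.array(o["ft_torque"]);F=np.array(o["force"])
print("tool torque",np.round(r.inv().apply(T),3),"about grip", "tool F",np.round(r.inv().apply(F),2),"J",np.round(o["joint_positions"],2),o["t"])
E
python3 d.py
```

```text
t: 13.78
position: [544.3, 49.0, 134.9]
eef_rot: [0.219, 0.661, 0.705, 0.134]
force: [0.6, -0.3, 0.4]
width: 43.8
(array([-0.2, -0.7, 30.1]), array([-0.2,  0.1,  0.1]), array([558.3,  45.8, 108.4]))
tool torque [0.082 0.101 0.101] about grip tool F [-0.35  0.64 -0.03] J [-0.1   0.28  1.94 -0.13  0.4  -1.63] 13.7833
```

```bash

python3 -m inch '[{"xyz":[0,-0.0007,0.01],"angular":[0,0,0],"jaw":50},{"xyz":[0,0,0.01],"angular":[0,0,0],"jaw":50},{"xyz":[0,0,0.01],"angular":[0,0,0],"jaw":50},{"xyz":[0,0,0],"angular":[0,0,0],"jaw":50},{"xyz":[0,0,0],"angular":[0,0,0],"jaw":50}]'; python3 d.py
python3 -m inch '[{"xyz":[0,0,0],"angular":[0,0,0],"jaw":0},{"xyz":[0,0,0],"angular":[0,0,0],"jaw":0},{"xyz":[0,0,0],"angular":[0,0,0],"jaw":0},{"xyz":[0,0,0],"angular":[0,0,0],"jaw":0},{"xyz":[0,0,0],"angular":[0,0,0],"jaw":0},{"xyz":[0,0,0],"angular":[0,0,0],"jaw":0},{"xyz":[0,0,0],"angular":[0,0,0],"jaw":0}]' 40;python3 d.py
```

```text
t: 14.2
position: [557.8, 45.8, 106.2]
eef_rot: [0.218, 0.661, 0.706, 0.133]
force: [-0.3, 0.4, 0.3]
width: 43.9
(array([-0.3,  1.5, -1.7]), array([-0.4,  0.1,  0.1]), array([558.3,  45.8, 108.4]))
tool torque [0.047 0.099 0.03 ] about grip tool F [ 0.41 -0.07 -0.43] J [-0.11  0.36  1.93 -0.14  0.34 -1.62] 14.2
t: 14.78
position: [558.0, 45.3, 107.5]
eef_rot: [0.219, 0.661, 0.705, 0.134]
force: [-2.3, -5.5, 1.2]
width: 20.5
(array([ 0.3,  0.8, -0.7]), array([-0.3,  0.1,  0.1]), array([558.3,  45.8, 108.4]))
tool torque [ 0.253 -0.729  0.092] about grip tool F [-5.49 -1.97 -1.63] J [-0.11  0.36  1.93 -0.14  0.34 -1.62] 14.7833
```

```bash

python3 -m inch '[{"xyz":[0,0,0],"angular":[0,0,0],"jaw":0},{"xyz":[0,0,0],"angular":[0,0,0],"jaw":0},{"xyz":[0,0,0],"angular":[0,0,0],"jaw":0}]';python3 d.py
python3 -m inch '[{"xyz":[0,0,0],"angular":[0,0,0],"jaw":45},{"xyz":[0,0,0],"angular":[0,0,0],"jaw":45},{"xyz":[0,0,0],"angular":[0,0,0],"jaw":45},{"xyz":[0,0,0],"angular":[0,0,0],"jaw":45},{"xyz":[0,0,-0.009],"angular":[0,0,0],"jaw":45},{"xyz":[0,0,0],"angular":[0,0,0],"jaw":45},{"xyz":[0,0,0],"angular":[0,0,0],"jaw":45}]'; python3 d.py
python3 w.py w7
```

```text
t: 15.03
position: [558.0, 45.3, 107.5]
eef_rot: [0.219, 0.661, 0.705, 0.134]
force: [-1.3, -6.6, 2.4]
width: 20.4
(array([ 0.3,  0.8, -0.7]), array([-0.3,  0.1,  0.1]), array([558.3,  45.8, 108.4]))
tool torque [ 0.23  -0.741  0.018] about grip tool F [-6.79 -0.59 -2.06] J [-0.11  0.36  1.93 -0.14  0.34 -1.62] 15.0333
t: 15.62
position: [553.6, 46.9, 115.5]
eef_rot: [0.219, 0.661, 0.706, 0.134]
force: [-0.4, 0.5, 0.4]
width: 39.5
(array([-0.3,  0.6,  8.6]), array([-0.3,  0.1,  0.1]), array([558.3,  45.8, 108.4]))
tool torque [0.109 0.069 0.018] about grip tool F [ 0.45 -0.14 -0.57] J [-0.1   0.33  1.93 -0.14  0.36 -1.62] 15.6167
hasp_tab [([155.0, 0.0, 71.0, 62.0], 0.97)]
cover_pull [([178.0, 358.0, 123.0, 26.0], 0.87), ([236.0, 195.0, 45.0, 119.0], 0.43)]
wing_grip [([237.0, 197.0, 45.0, 118.0], 0.95), ([178.0, 355.0, 153.0, 26.0], 0.62)]
jig [([64.0, 0.0, 437.0, 382.0], 0.68)]
15.8667 [553.51524377  46.77464739 114.75027404] [-0.1   0.34  1.93 -0.14  0.36 -1.62] cam at [409.40442794  53.82441044 202.44753259] dir [ 0.74088187 -0.06399872 -0.66857926]
```

View pics/w7.png

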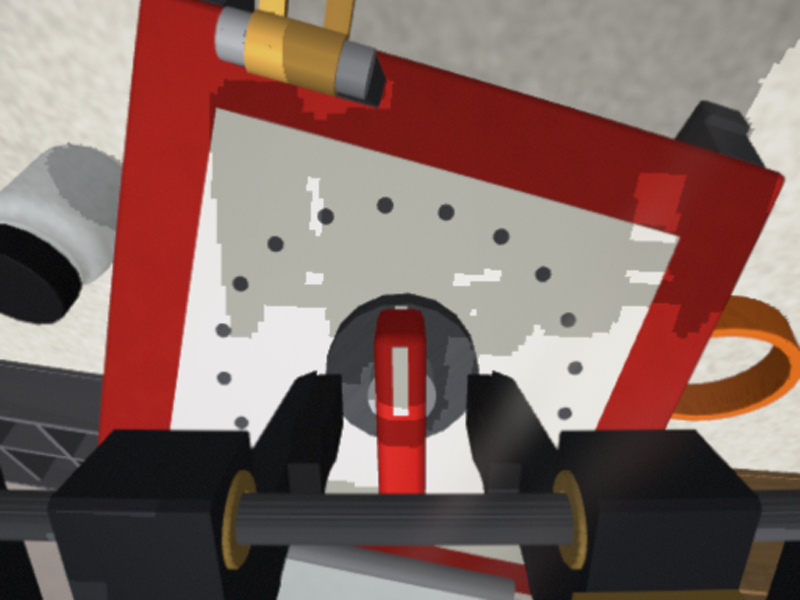

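```bash

python3 -m inch '[{"xyz":[0,0,0],"angular":[0,0,0],"jaw":0},{"xyz":[0,0,0],"angular":[0,0,0],"jaw":0},{"xyz":[0,0,0],"angular":[0,0,0],"jaw":0},{"xyz":[0,0,0],"angular":[0,0,0],"jaw":0},{"xyz":[0,0,0],"angular":[0,0,0],"jaw":0},{"xyz":[0,0,0],"angular":[0,0,0],"jaw":0},{"xyz":[0,0,0],"angular":[0,0,0],"jaw":0}]' 45;python3 d.py
```

```text
t: 16.45
position: [553.6, 46.2, 115.0]
eef_rot: [0.219, 0.661, 0.706, 0.133]
force: [-1.3, -5.6, 1.9]
width: 13.8
(array([0.3, 1. , 8. ]), array([-0.4,  0.1,  0.1]), array([558.3,  45.8, 108.4]))
tool torque [ 0.233 -0.683 -0.034] about grip tool F [-5.78 -0.72 -1.69] J [-0.11  0.33  1.93 -0.14  0.36 -1.62] 16.45
```

```bash

python3 -m inch '[{"xyz":[-0.0007,0,0],"angular":[0,0,3],"jaw":0},{"xyz":[0,0,0],"angular":[0,0,3],"jaw":0},{"xyz":[0,0,0],"angular":[0,0,3],"jaw":0},{"xyz":[0,0,0],"angular":[0,0,3],"jaw":0}]';python3 d.py
python3 -m inch '[{"xyz":[0,0,0],"angular":[0,0,3],"jaw":0},{"xyz":[0,0,0],"angular":[0,0,3],"jaw":0}]';python3 d.py
python3 -m inch '[{"xyz":[0,0,0],"angular":[0,0,3],"jaw":0},{"xyz":[0,0,0],"angular":[0,0,3],"jaw":0}]';python3 d.py
```

```text
t: 16.78
position: [553.5, 46.0, 115.0]
eef_rot: [0.203, 0.732, 0.632, 0.156]
force: [-0.2, 0.2, 0.4]
width: 13.8
(array([0.6, 0.9, 8. ]), array([ -0.3,   0.1, -12. ]), array([558.3,  45.8, 108.4]))
tool torque [ 0.127  0.097 -0.083] about grip tool F [ 0.17 -0.03 -0.44] J [-0.11  0.33  1.93 -0.14  0.36 -1.42] 16.7833
t: 16.95
position: [553.6, 46.0, 115.0]
eef_rot: [0.195, 0.764, 0.593, 0.167]
force: [-0.7, -1.7, 0.7]
width: 13.8
(array([0.8, 0.8, 8. ]), array([ -0.3,   0.1, -18. ]), array([558.3,  45.8, 108.4]))
tool torque [ 0.114  0.002 -0.061] about grip tool F [-1.82  0.17 -0.8 ] J [-0.11  0.33  1.93 -0.14  0.36 -1.31] 16.95
t: 17.12
position: [553.6, 46.0, 115.0]
eef_rot: [0.186, 0.794, 0.552, 0.176]
force: [-1.2, -1.9, 0.3]
width: 13.8
(array([0.9, 0.7, 8. ]), array([ -0.3,   0.1, -24. ]), array([558.3,  45.8, 108.4]))
tool torque [ 0.152  0.006 -0.046] about grip tool F [-2.16 -0.17 -0.66] J [-0.11  0.33  1.93 -0.14  0.36 -1.21] 17.1167
```

```bash

python3 -m inch '[{"xyz":[0,0,0],"angular":[0,0,2],"jaw":0},{"xyz":[0,0,0],"angular":[0,0,2],"jaw":0}]' >/dev/null;python3 d.py|tail -1
python3 -m inch '[{"xyz":[0,0,0],"angular":[0,0,2],"jaw":0},{"xyz":[0,0,0],"angular":[0,0,2],"jaw":0}]' >/dev/null;python3 d.py|tail -1
python3 -m inch '[{"xyz":[0,0,0],"angular":[0,0,2],"jaw":0},{"xyz":[0,0,0],"angular":[0,0,2],"jaw":0}]' >/dev/null;python3 d.py|tail -1
```

```text
tool torque [ 0.114  0.046 -0.074] about grip tool F [-1.2   0.5  -0.42] J [-0.11  0.33  1.93 -0.14  0.36 -1.14] 17.2833
tool torque [ 0.158 -0.064 -0.045] about grip tool F [-0.86  0.18 -0.57] J [-0.11  0.33  1.93 -0.14  0.36 -1.07] 17.45
tool torque [ 0.065 -0.018 -0.078] about grip tool F [-2.11  1.06 -0.84] J [-0.11  0.33  1.93 -0.14  0.36 -1.  ] 17.6167
```

```bash

python3 -m inch '[{"xyz":[0,0,0],"angular":[0,0,2],"jaw":0},{"xyz":[0,0,0],"angular":[0,0,2],"jaw":0}]' >/dev/null;python3 d.py|tail -1
python3 -m inch '[{"xyz":[0,0,0],"angular":[0,0,2],"jaw":0},{"xyz":[0,0,0],"angular":[0,0,2],"jaw":0}]' >/dev/null;python3 d.py|tail -1
```

```text
tool torque [ 0.055 -0.104 -0.074] about grip tool F [-1.23  1.43 -0.68] J [-0.11  0.33  1.93 -0.14  0.36 -0.93] 17.7833
tool torque [ 0.062 -0.047 -0.098] about grip tool F [-2.35 -0.18 -1.38] J [-0.11  0.33  1.93 -0.14  0.36 -0.86] 17.95
```

```bash

python3 -m inch '[{"xyz":[0,0,0],"angular":[0,0,2],"jaw":0},{"xyz":[0,0,0],"angular":[0,0,2],"jaw":0}]' >/dev/null;python3 d.py|tail -1
python3 -m inch '[{"xyz":[0,0,0],"angular":[0,0,2],"jaw":0},{"xyz":[0,0,0],"angular":[0,0,2],"jaw":0}]' >/dev/null;python3 d.py|tail -1
python3 -m inch '[{"xyz":[0,0,0],"angular":[0,0,2],"jaw":0},{"xyz":[0,0,0],"angular":[0,0,2],"jaw":0}]' >/dev/null;python3 d.py|tail -1
```

```text
tool torque [-0.044 -0.164 -0.329] about grip tool F [-2.05  0.08 -0.8 ] J [-0.11  0.33  1.93 -0.14  0.36 -0.79] 18.1167
tool torque [-0.013 -0.121 -0.345] about grip tool F [-1.5   0.3  -0.02] J [-0.11  0.33  1.93 -0.14  0.36 -0.72] 18.2833
tool torque [-0.051 -0.106 -0.352] about grip tool F [-2.25  2.16 -1.28] J [-0.11  0.33  1.93 -0.14  0.36 -0.65] 18.45
```

```bash

python3 -m inch '[{"xyz":[0,0,0],"angular":[0,0,2],"jaw":0},{"xyz":[0,0,0],"angular":[0,0,2],"jaw":0},{"xyz":[0,0,0],"angular":[0,0,2],"jaw":0},{"xyz":[0,0,0],"angular":[0,0,0],"jaw":0}]' >/dev/null;python3 d.py|tail -1
python3 -m inch '[{"xyz":[0,0,0],"angular":[0,0,0],"jaw":45},{"xyz":[0,0,0],"angular":[0,0,0],"jaw":45},{"xyz":[0,0,0],"angular":[0,0,0],"jaw":45},{"xyz":[0,0,0],"angular":[0,0,0],"jaw":45},{"xyz":[0,0,0],"angular":[0,0,0],"jaw":45},{"xyz":[0,0,-0.01],"angular":[0,0,0],"jaw":45},{"xyz":[0,0,-0.02],"angular":[0,0,0],"jaw":45},{"xyz":[0,0,-0.03],"angular":[0,0,0],"jaw":45},{"xyz":[0,0,-0.03],"angular":[0,0,0],"jaw":45},{"xyz":[0,0,-0.03],"angular":[0,0,0],"jaw":45},{"xyz":[0,0,0],"angular":[0,0,0],"jaw":45},{"xyz":[0,0,0],"angular":[0,0,0],"jaw":45}]';python3 d.py
python3 w.py w8;python3 -c "
import cv2;im=cv2.imread('pics/w8_raw.png');cv2.imwrite('pics/v8.png',cv2.resize(im[80:260,150:390],(800,600),interpolation=cv2.INTER_CUBIC))"
```

```text
tool torque [-0.071 -0.23  -0.268] about grip tool F [-1.85  1.98 -1.18] J [-0.11  0.33  1.93 -0.14  0.36 -0.54] 18.7833
t: 19.78
position: [495.3, 58.3, 220.9]
eef_rot: [0.119, 0.929, 0.265, 0.229]
force: [-0.2, 0.1, -0.8]
width: 39.4
(array([  0. ,  -0.5, 129.5]), array([ -0.1,   0.2, -61.9]), array([558.3,  45.8, 108.4]))
tool torque [ 0.076 -0.104  0.027] about grip tool F [-0.41 -0.49  0.58] J [-0.09  0.05  1.96 -0.1   0.62 -0.58] 19.7833
hasp_tab [([26.0, 79.0, 111.0, 95.0], 0.68)]
cover_pull [([268.0, 175.0, 239.0, 209.0], 0.59)]
wing_grip [([245.0, 146.0, 29.0, 78.0], 0.88)]
jig [([28.0, 0.0, 484.0, 382.0], 0.77), ([245.0, 148.0, 23.0, 78.0], 0.69)]
20.0333 [495.25356712  57.9565084  218.05071298] [-0.09  0.06  1.96 -0.1   0.62 -0.58] cam at [387.46176864 142.78020091 319.10287182] dir [ 0.60282356 -0.36118303 -0.7114426 ]
```

View pics/v8.png

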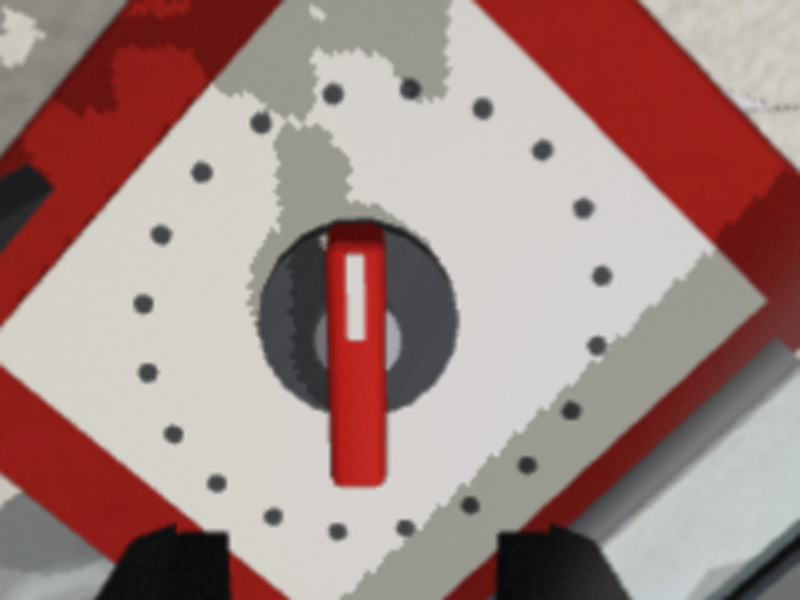

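```bash

python3 -m inch '[{"xyz":[0,0,-0.03],"angular":[0,0,0],"jaw":45},{"xyz":[0,0,-0.03],"angular":[0,0,0],"jaw":45},{"xyz":[0,0,-0.03],"angular":[0,0,0],"jaw":45},{"xyz":[0,0,0],"angular":[0,0,0],"jaw":45},{"xyz":[0,0,0],"angular":[0,0,0],"jaw":45},{"xyz":[0,0,0],"angular":[0,0,0],"jaw":45}]'
python3 - <<'E'
from h import *
cv2.imwrite("pics/s9.png",cv2.resize(camera("scene")[110:260,180:380,::-1],(800,600),interpolation=cv2.INTER_CUBIC))
E
```

```text
t: 20.53
position: [451.7, 66.9, 296.0]
eef_rot: [0.118, 0.93, 0.265, 0.226]
force: [-0.5, -0.2, -0.3]
width: 39.6
```

View pics/s9.png

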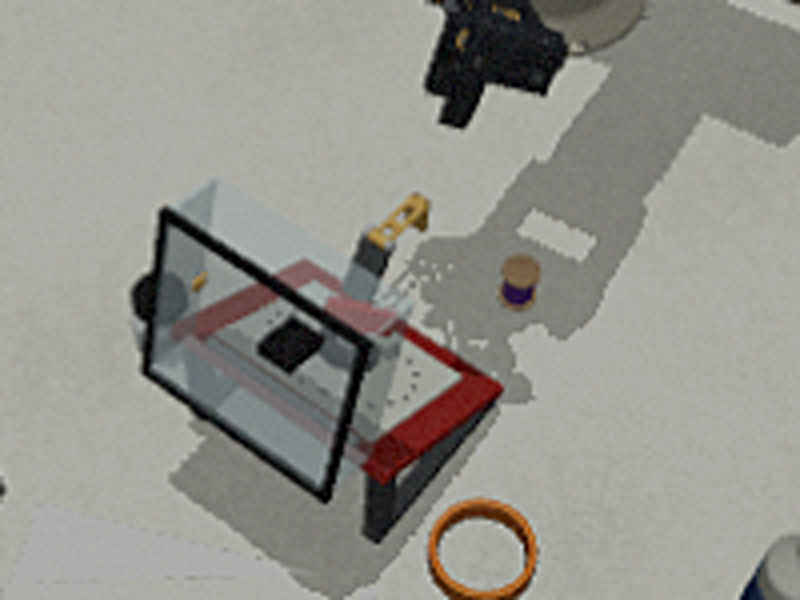

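The cover stands wide open, the hasp lies clear, the jar, tape roll and spool are where they were, and the gripper touches nothing.

```bash
python3 -c "
from workcell import *
print(finish_job())"
```

```text
the job is handed in; nothing more can be done
None
```

I did the three steps in the order asked and handed the job in at about 20.6 s, with the gripper open and clear of everything.

- **Hasp:** I swung it over by its tab. The last picture shows it lying out level towards the robot, clear of the cover.
- **Cover:** I opened it by the pull to about 1.8 rad, judged from the arc driven. In the last picture it still stands wide open.
- **Wing handle:** I turned it about 62° clockwise. The torque rose from about 0.1 to 0.35 N m at about 45°, where the clamp went tight. The rest puts the slip at about 0.3 rad. In the close-up the white mark shows beside the bar at roughly 20 to 24°, a little more than the torque suggests. Both readings are within 0.1 to 0.6.
- **One correction:** My first grip on the handle closed on the stem below the bar (20.5 mm opening instead of 14). I opened, moved up 9 mm and gripped again before turning. The bar was still lined up with the mark.
- **Surroundings:** The jar, tape roll and spool were unmoved in the last picture. The mug, spray bottle, bowl and screwdriver were outside that view, and I did not check them at the end. The largest wrist force I read was about 7 N.

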